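# Put the conference gear into its foam cut-outs

### The job

Pack the four pieces of conference gear into the black foam pads: webcam, round speaker, square receiver and oblong charger each go into the cut-out made for their own shape and size, lying flat on its blue floor with the same side up as now (turned either way round is fine). Lower them in rather than dropping them, and do not push the roll of tape or the memory stick out of their places.

Things in the scene. Friction and masses are not known exactly. Their poses are not given: they have to be found in the camera images.
- webcam_mid (a point): Loose webcam lying on its back, lens up: a long narrow silver-grey bar with round ends, 100 x 32 mm and 36 mm high, a black round lens in the middle of its top. The point is its centre, 18 mm above its underside; x along its 100 mm length, y across its 32 mm width, z up. About 0.14 kg.
- speaker_mid (a point): Loose round conference speaker: a grey drum 60 mm in diameter and 36 mm high with a black top. The point is its centre, 18 mm above its underside; z is its axis, up. About 0.18 kg.
- receiver_mid (a point): Loose microphone receiver: a square black box, 52 x 52 mm and 36 mm high, with a dark green screen and two small metal knobs on top (2.5 mm proud). The point is its centre, 18 mm above its underside; x and y along its sides, z up. About 0.15 kg.
- charger_mid (a point): Loose charger: an oblong grey block with square corners, 80 x 42 mm and 36 mm high. The point is its centre, 18 mm above its underside; x along its 80 mm length, y across its 42 mm width, z up. About 0.2 kg.
- webcam_foam_floor (a point): Fixed black foam pad lying on the table, 152 x 84 mm and 12 mm high, with one long narrow cut-out 116 x 48 mm with bevelled corners, for the webcam (8 mm to spare all round); the floor of every cut-out is the same blue, 8 mm below the pad's top and 4 mm above the table. The point is the centre of that floor; x along the 116 mm length, y across the 48 mm width; z is up. The pad lies at any yaw.
- speaker_foam_floor (a point): Fixed black foam pad lying on the table, 112 x 112 mm and 12 mm high, with one round cut-out 76 mm in diameter, for the speaker (8 mm to spare all round); the floor of every cut-out is the same blue, 8 mm below the pad's top and 4 mm above the table. The point is the centre of that floor; x and y along the pad's sides; z is up. The pad lies at any yaw.
- receiver_foam_floor (a point): Fixed black foam pad lying on the table, 104 x 104 mm and 12 mm high, with one square cut-out 68 x 68 mm, for the receiver (8 mm to spare all round); the floor of every cut-out is the same blue, 8 mm below the pad's top and 4 mm above the table. The point is the centre of that floor; x and y along the cut-out's sides; z is up. The pad lies at any yaw.
- charger_foam_floor (a point): Fixed black foam pad lying on the table, 132 x 94 mm and 12 mm high, with one oblong cut-out 96 x 58 mm with square corners, for the charger (8 mm to spare all round); the floor of every cut-out is the same blue, 8 mm below the pad's top and 4 mm above the table. The point is the centre of that floor; x along the 96 mm length, y across the 58 mm width; z is up. The pad lies at any yaw.
- tape_mid (a point): Bystander: loose roll of blue tape lying flat, 58 mm outside and 38 mm inside diameter, 19 mm high, among the gear. The point is its centre, half-way up. To be left where it is.
- stick_mid (a point): Bystander: loose black memory stick with a steel plug, 54 x 18 mm and 10 mm high, lying flat among the gear. The point is its middle, half-way up; x along its length. To be left where it is.
Mind the look-alikes: they are no part of the job. Leave any purple or red look-alike of the part that bears webcam_mid alone.

How it is judged:
By the outcome, as a careful person would: the job done as asked, in the order asked, and still so for the second after the job is handed in, with the robot touching nothing.
It also fails if it takes over 109 s, if anything falls off the work surface, if the arm or the gripper's body presses on something with over 40 N, if the wrist force passes 120 N, or if a joint passes its speed limit or range.

### The arm

A 7-joint arm with a two-finger parallel gripper is mounted at the origin on the work surface. World frame = base frame: x ahead of the robot, y to its left, z up, the work surface at z = 0. Lengths are in m, angles in rad, forces in N, time in s.
With the tool pointing down it reaches from about 0.4 to 0.85 m from the base axis. Payload 10.4 kg.
Tool frame: the origin (TCP) lies at the very end of the fingers, on their centre line; the grasp point (between the pads) lies 19 mm behind it (r.pinch_z is the distance from the TCP to the grasp point, in m); z points along the fingers, y is the line along which they close (so a half turn about z gives the same grasp; the last joint's range is limited). The gripper opens to 87 mm and grips with 3 to 60 N. Pads are 19 mm wide; open, the fingers measure 117 mm over their backs; the gripper's body (75 mm by 190 mm) begins 51 mm behind the grasp point.
Start: joints at [1.253, 0.332, -0.065, 1.46, 0.022, 1.35, -0.088], TCP at [0.182, -0.598, 0.223] pointing down, gripper open.
Joint ranges: [-2.6, 2.6], [-0.5, 2.12], [-1.47, 1.34], [0.16, 2.42], [-1.27, 4.41], [0.06, 2.06], [-2.6, 2.6]. Speed limits (rad/s): [2.22, 2.22, 2.79, 2.79, 3.14, 3.14, 3.14].

### API

Orientations are given as a unit quaternion [x, y, z, w].
In Python, from bench import sensors, vision, r gives the robot as it stands.
- The arm moves only by the shell command python3 -m crank 'ROWS' [OPENING] [FORCE]. ROWS is JSON, a list of rows, each a list of 2 entries, a list of its own where there are three numbers: the shift along the tool's x, y, z normalised to -1 to 1, where 1 is 3 cm, then the turn about the tool's z normalised to -1 to 1, where 1 is 8 degrees. A call has 1 to 12 rows; each row shifts and turns the commanded pose from where the row before left it, along the tool's axes as they then stand; what a row does not reach is not made up. A row lasts 1/8 s, in which the tool goes at most 62.5 mm and 10.7 degrees, less where a joint would pass 70% of its speed; a pose out of reach is approached as far as the arm can. A call with a number of a shift or a turn outside -1 to 1 is refused whole. A call with a gripper value outside its range is refused whole. OPENING is the opening, from 0 (shut) to 1 (fully open), set as the call begins (- or left out, the last holds). The fingers move at their own pace and stop on an object; FORCE is the grip in N (left out, the last holds). Time passes only in rows, so rows that do not move let the fingers close. It gives the time, the measured TCP pose, the force, the opening and the grip force at its end, in the units of the state.
- sensors.read_state(): the state, without advancing time (a new reading comes with each control period).
- vision.camera(name): name is "scene" or "top" or "wrist"; returns the picture (480x640x3 uint8, red, green, blue); there is no depth.
- vision.camera_model(name): a dict with "vertical_fov" (degrees; the focal length in pixels is half the picture's height over the tangent of half this angle, whatever the lens; pixels are square), "cx", "cy" (the principal point, pixels), "camera_from_world" (4x4, takes a point from world to camera coordinates); the wrist camera has in their place "hand_eye" (4x4, takes a point from camera to tool coordinates, whose origin is the TCP and whose axes are the flange's). Camera axes: x right, y down, z forward; pixel columns grow to the right and rows downward; lengths in m; the calibration is good to about 2 mm. A picture is of the moment at which its call begins: read the wrist's pose just before it. camera_model takes no time and is no camera call.
- r.close_job(): hands the job in; it is judged then, once.
The state is a dict: "time": time; "joint_positions": joint angles; "joint_vel": joint speeds; "joint_torque": joint torques, N m; "ee_pos": TCP position; "eef_rot": TCP orientation; "ft_force": force on the tool from outside, world axes, zero at the start; "torque": the same for the moment, N m; "width": finger opening in m; "grip_force": force on a finger pad.
Only numpy, scipy, OpenCV 4.12 (cv2) and the standard library are available. Lean on these libraries where they do the work, as an engineer would, in place of code of your own. Each camera call takes 0.05 s, during which the arm holds its last target. There are 200 camera calls.

## Working session

There is one attempt and no reset: what is moved stays moved. The work goes in short steps, Python scripts to look and compute and a shell command to move; the robot and the scene stay as the last step left them, time stands still between calls to the robot, and variables do not carry over. Pictures are saved under pics/ and viewed, at most 17 in all, crops included, and the job is handed in when it is done.

```bash
mkdir -p pics; ls
python3 - <<'E'
from bench import sensors, vision, r
import cv2
for n in("top","scene"):
    cv2.imwrite(f"pics/{n}0.png",vision.camera(n)[:,:,::-1]); print(vision.camera_model(n))
print(vision.camera_model("wrist"));print(sensors.read_state(),r.pinch_z)
E
```

```text
pics
{'vertical_fov': 47.23215780211886, 'cx': 326.98777651540735, 'cy': 239.26876332823437, 'camera_from_world': array([[-1.34455405e-03, -9.99839875e-01,  1.78442096e-02,
        -1.99062815e-02],
       [-9.97919460e-01,  1.91324790e-04, -6.44725950e-02,
         5.71116703e-01],
       [ 6.44588573e-02, -1.78937708e-02, -9.97759925e-01,
         1.15393606e+00],
       [ 0.00000000e+00,  0.00000000e+00,  0.00000000e+00,
         1.00000000e+00]])}
{'vertical_fov': 52.24280377377961, 'cx': 320.7051963490741, 'cy': 246.00535024829762, 'camera_from_world': array([[-1.68637855e-01,  9.85677295e-01, -1.24274847e-03,
         1.08219156e-01],
       [ 6.84904700e-01,  1.16272289e-01, -7.19295702e-01,
        -3.59359893e-01],
       [-7.08848945e-01, -1.22151648e-01, -6.94702921e-01,
         1.55728276e+00],
       [ 0.00000000e+00,  0.00000000e+00,  0.00000000e+00,
         1.00000000e+00]])}
{'vertical_fov': 59.57702142625647, 'cx': 321.1884893450673, 'cy': 237.62452274676653, 'hand_eye': array([[ 1.06635065e-03, -9.65887749e-01, -2.58958915e-01,
         7.02232550e-02],
       [ 9
[... 277 characters left out ...]
': array([ 1.25340146,  0.33279835, -0.06466667,  1.46082045,  0.02157619,
        1.34989708, -0.088516  ]), 'joint_vel': array([ 0.0006779 , -0.00126707,  0.00046903, -0.00269391,  0.00069756,
        0.00038167, -0.00285631]), 'joint_torque': array([ 1.15397797e-03, -6.24546719e+01,  2.45661533e-02, -3.90720141e+01,
       -6.14500511e-02,  3.65325075e-02,  9.00165378e-05]), 'ee_pos': array([ 0.18148027, -0.59772769,  0.22185746]), 'eef_rot': array([ 9.89158983e-01,  1.46847294e-01, -1.10981666e-04, -6.04485196e-04]), 'ft_force': array([-0.48677867, -0.53356846,  0.93992567]), 'torque': array([-0.02270758, -0.01315036, -0.00919212]), 'grip_force': 0.0, 'width': 0.08715869140222936} 0.0187
```

View pics/top0.png

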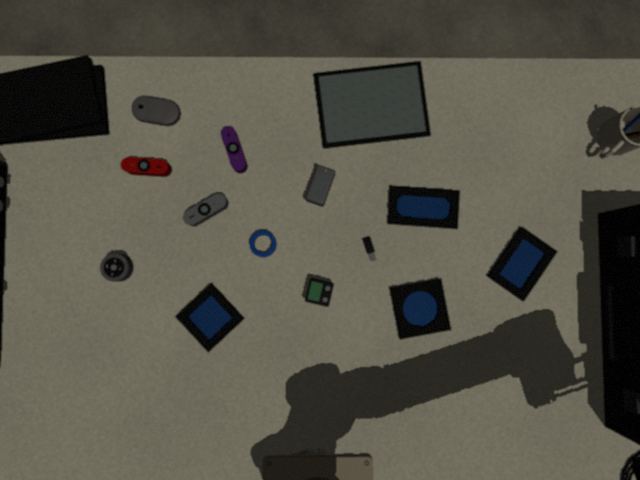

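View pics/scene0.png

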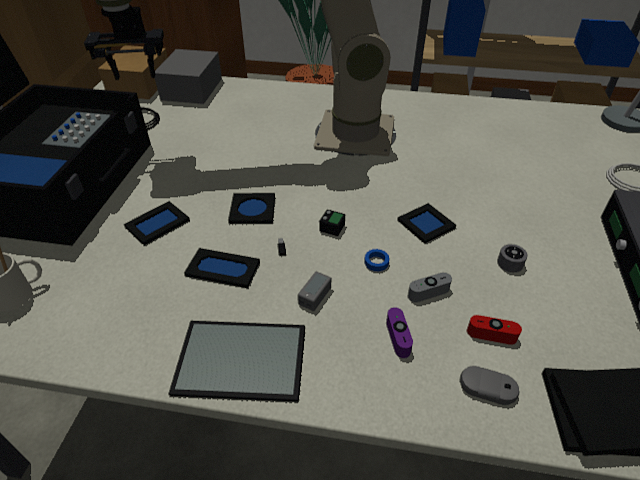

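The top view shows the webcam at (205,208), speaker (116,265), receiver (318,290) and charger (320,185). The pads are: webcam (423,207), charger (521,264), speaker (420,308) and receiver (210,317). The tape is at (263,243) and the stick at (369,248). The silver pill at (156,110) and the red and purple bars are look-alikes.

```bash
cat > h.py <<'E'
import numpy as np, cv2
from bench import sensors, vision, r
from scipy.spatial.transform import Rotation as R
def ray(name,uv,st=None):
    m=vision.camera_model(name); f=240/np.tan(np.radians(m["vertical_fov"]/2))
    d=np.array([(uv[0]-m["cx"])/f,(uv[1]-m["cy"])/f,1])
    if name=="wrist":
        st=st or sensors.read_state(); T=np.eye(4);T[:3,:3]=R.from_quat(st["eef_rot"]).as_matrix();T[:3,3]=st["ee_pos"]
        W=T@m["hand_eye"]
    else: W=np.linalg.inv(m["camera_from_world"])
    return W[:3,3],W[:3,:3]@d
def pt(name,uv,z,st=None):
    o,d=ray(name,uv,st); return (o+d*(z-o[2])/d[2])[:2]
def go(x,y,yaw=None,z=None):
    """shift needed, in tool axes/units; yaw = wanted world direction (deg) of tool y (mod 180)"""
    s=sensors.read_state(); M=R.from_quat(s["eef_rot"]).as_matrix(); p=s["ee_pos"]
    d=M.T@(np.array([x,y,p[2] if z is None else z])-p)
    yy=np.degrees(np.arctan2(M[1,1],M[0,1])); out=f"t={s['time']:.2f} p={p.round(4)} w={s['width']:.3f} ytool={yy:.1f} shift_units={(d/.03).round(2)}"
    if yaw is not None:
        t=-((yaw-yy+90)%180-90); out+=f" turn_units={t/8:.2f}"
    print(out,"j7",s["joint_positions"][6].round(2))
E
python3 - <<'E'
from h import *
im=cv2.imread("pics/top0.png")
hsv=cv2.cvtColor(im,cv2.COLOR_BGR2HSV); b=im[:,:,0].astype(int)-im[:,:,2]
m=((b>35)).astype(np.uint8)
for c in cv2.findContours(m,0,2)[0]:
    if cv2.contourArea(c)<200: continue
    P=np.array([pt("top",p[0],.004) for p in c],np.float32)
    (x,y),s,a=cv2.minAreaRect(P*1000); print("blue",c.mean((0,1)).round(),x,y,s,a)
rows=[]
for (u,v) in [(205,208),(116,265),(318,290),(320,185)]:
    c=im[v-28:v+28,u-28:u+28]; c=cv2.convertScaleAbs(cv2.resize(c,(300,300),interpolation=2),alpha=1.6)
    for k in range(0,56,8):
        q=int(k*300/56); cv2.putText(c,str(u-28+k),(q,8),0,.3,(0,0,255)); cv2.putText(c,str(v-28+k),(0,q+4),0,.3,(0,0,255)); cv2.circle(c,(q,0),2,(0,255,255),-1);cv2.circle(c,(0,q),2,(0,255,255),-1)
    rows.append(c)
cv2.imwrite("pics/m.png",np.vstack([np.hstack(rows[:2]),np.hstack(rows[2:])]))
E
```

```text
blue [211. 319.] 405.67626953125 230.09622192382812 (65.84761047363281, 66.36212158203125) 43.42763900756836
blue [417. 309.] 422.85137939453125 -219.5425567626953 (71.27498626708984, 70.67530059814453) 89.40998077392578
blue [521. 263.] 519.6665649414062 -443.0415954589844 (54.27313995361328, 94.265869140625) 54.26396560668945
blue [262. 243.] 563.8346557617188 118.96324920654297 (55.193355560302734, 54.779090881347656) 26.64501190185547
blue [426. 207.] 642.2955932617188 -229.8023681640625 (113.43415832519531, 46.075927734375) 85.64918518066406
```

View pics/m.png

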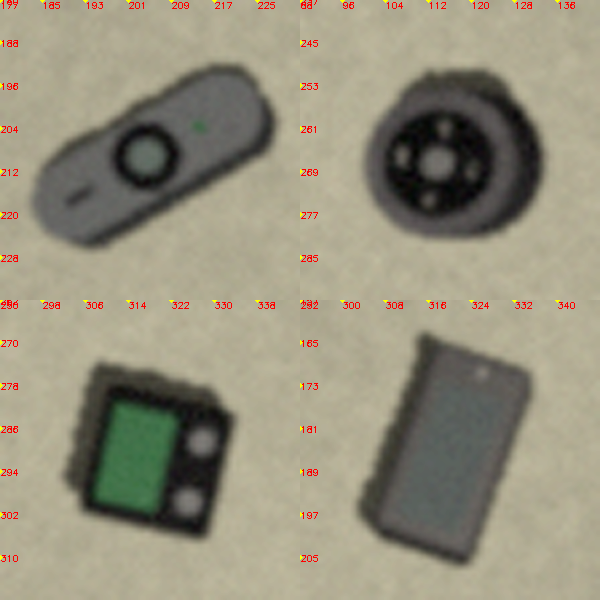

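The enlarged crops give top centres of: webcam lens (204.3,209.1), speaker (113.8,267.0), receiver (319.5,291.9), charger (320.4,183.9).

Run:
```python
from h import *
for n,uv in dict(webcam=(204.3,209.1),speaker=(113.8,267.05),receiver=(319.5,291.9),charger=(320.4,183.9)).items(): print(n,pt("top",uv,.036).round(4))
# pad outer corners by eye from top0 at z=.012
for n,c in dict(web=[(389,186),(460,190),(457,228),(387,222)],spk=[(390,286),(441,278),(450,330),(401,338)],rec=[(210,284),(244,318),(209,351),(177,317)],chg=[(519,228),(556,251),(523,299),(487,274)]).items():
    P=np.array([pt("top",u,.012) for u in c]); print(n,P.mean(0).round(3),[np.linalg.norm(P[i]-P[i-1]).round(3) for i in range(4)])
go(.6188,.25,30)
```

```text
webcam [0.6336 0.238 ]
speaker [0.5121 0.4242]
receiver [ 0.4597 -0.0042]
charger [ 0.6875 -0.0062]
web [ 0.643 -0.229] [np.float64(0.078), np.float64(0.155), np.float64(0.083), np.float64(0.152)]
spk [ 0.424 -0.22 ] [np.float64(0.113), np.float64(0.111), np.float64(0.112), np.float64(0.106)]
rec [0.405 0.228] [np.float64(0.098), np.float64(0.102), np.float64(0.101), np.float64(0.099)]
chg [ 0.52  -0.439] [np.float64(0.122), np.float64(0.094), np.float64(0.127), np.float64(0.094)]
t=0.10 p=[ 0.1815 -0.5977  0.2219] w=0.087 ytool=-73.1 shift_units=[ 22.16 -22.8    0.03] turn_units=9.61 j7 -0.09
```

```bash
python3 -m crank '[[[0.96,-0.99,0],0],[[0.96,-0.99,0],0],[[0.96,-0.99,0],0],[[0.96,-0.99,0],0],[[0.96,-0.99,0],0],[[0.96,-0.99,0],0],[[0.96,-0.99,0],0],[[0.96,-0.99,0],0],[[0.96,-0.99,0],0],[[0.96,-0.99,0],0],[[0.96,-0.99,0],0],[[0.96,-0.99,0],0]]' 1 30
python3 -c "
from h import *
go(.6336,.238,30)"
```

```text
time: 1.6
ee_pos: [0.409, -0.1553, 0.2224]
eef_rot: [0.989, 0.147, -0.0, 0.0]
ft_force: [0.3, -0.1, -0.1]
width: 0.0871
grip_force: 0.0
t=1.60 p=[ 0.409  -0.1553  0.2224] w=0.087 ytool=-73.1 shift_units=[ 10.97 -10.37  -0.  ] turn_units=9.61 j7 -0.98
```

```bash
python3 -m crank '[[[1,-0.94,0],0],[[1,-0.94,0],0],[[1,-0.94,0],0],[[1,-0.94,0],0],[[1,-0.94,0],0],[[1,-0.94,0],0],[[1,-0.94,0],0],[[1,-0.94,0],0],[[1,-0.94,0],0],[[1,-0.94,0],0],[[0.5,-0.5,0],-1],[[0,0,0],-1]]'
python3 -m crank '[[[0,0,0],-1],[[0,0,0],-1],[[0,0,0],-1],[[0,0,0],-1],[[0,0,0],-1],[[0,0,0],-1],[[0,0,0],-1],[[0,0,0],-1],[[0,0,0],-1],[[0,0,0],-1],[[0,0,0],-0.9],[[0,0,0],0]]'
python3 -c "
from h import *
go(.6336,.238,30)
s=sensors.read_state(); im=vision.camera('wrist'); cv2.imwrite('pics/w1.png',im[:,:,::-1])
import pickle; pickle.dump(s,open('pics/w1.pkl','wb'))"
```

```text
time: 3.1
ee_pos: [0.6235, 0.2213, 0.2215]
eef_rot: [0.958, 0.287, -0.001, -0.001]
ft_force: [-0.9, 0.2, -0.5]
width: 0.0866
grip_force: 0.0
time: 4.6
ee_pos: [0.6238, 0.2189, 0.222]
eef_rot: [0.5, 0.866, -0.0, -0.0]
ft_force: [0.1, 0.4, 0.9]
width: 0.0873
grip_force: 0.0
t=4.60 p=[0.6238 0.2189 0.222 ] w=0.087 ytool=30.0 shift_units=[ 0.39  0.6  -0.  ] turn_units=0.00 j7 -0.22
```

View pics/w1.png

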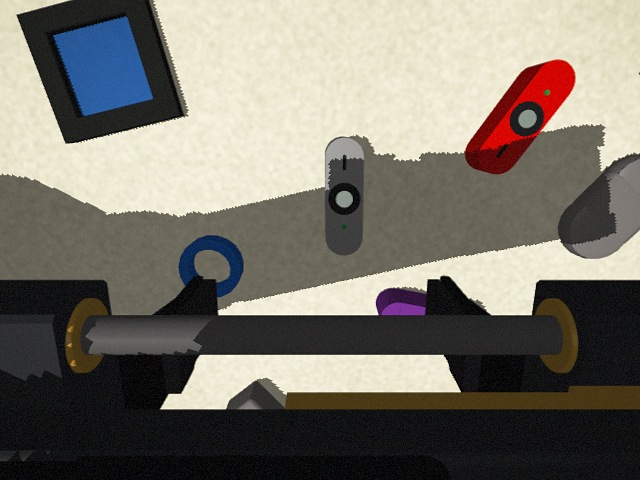

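The wrist view shows the webcam lens at (344,200) with its bar upright in the picture, so the yaw is right. The receiver pad's floor is centred at about (103,67), and the purple look-alike is near the right finger.

```bash
python3 -c "
from h import *
a=pt('wrist',(344,199.5),.036);print(a, pt('wrist',(344,138),.036)-pt('wrist',(344,255),.036), pt('wrist',(103,67),.004))
go(*a,30)"
```

```text
[0.63491783 0.23683352] [-0.05059866  0.08489763] [0.40491104 0.22835211]
t=4.65 p=[0.6238 0.2189 0.2221] w=0.087 ytool=29.9 shift_units=[ 0.33  0.62 -0.  ] turn_units=-0.01 j7 -0.22
```

```bash
python3 -m crank '[[[0.33,0.62,0.5],0],[[0,0,1],0],[[0,0,1],0],[[0,0,1],0],[[0,0,1],0],[[0,0,1],0],[[0,0,0.8],0],[[0,0,0.4],0],[[0,0,0.2],0],[[0,0,0],0]]' 1
python3 -c "
from h import *
go(.635,.237,30,.014)"
```

```text
time: 5.9
ee_pos: [0.6352, 0.2372, 0.0159]
eef_rot: [0.499, 0.866, 0.0, 0.0]
ft_force: [0.7, 0.6, 0.9]
width: 0.087
grip_force: 0.0
t=5.90 p=[0.6352 0.2372 0.0159] w=0.087 ytool=30.1 shift_units=[-0.   -0.01  0.06] turn_units=0.01 j7 -0.32
```

```bash
python3 -m crank '[[[0,0,0],0],[[0,0,0],0],[[0,0,0],0],[[0,0,0],0],[[0,0,0],0],[[0,0,0],0]]' 0 25
python3 -m crank '[[[0,0,-0.3],0],[[0,0,-0.7],0],[[0,0,-1],0],[[0,0,-1],0],[[0,0,0],0]]'
python3 -c "
from h import *
go(.642,-.2295,-4.3,.13)"
```

```text
time: 6.65
ee_pos: [0.635, 0.237, 0.0155]
eef_rot: [0.499, 0.866, -0.0, 0.0]
ft_force: [-1.0, -0.2, -0.0]
width: 0.0347
grip_force: 0.0
time: 7.28
ee_pos: [0.6363, 0.2381, 0.1095]
eef_rot: [0.499, 0.866, 0.002, 0.002]
ft_force: [-0.2, 0.3, -1.9]
width: 0.032
grip_force: 25.0
t=7.28 p=[0.6363 0.2381 0.1095] w=0.032 ytool=30.1 shift_units=[-13.58  -7.65  -0.71] turn_units=4.30 j7 -0.28
```

```bash
python3 -m crank '[[[-0.5,-0.28,0],0],[[-1,-0.56,0],0],[[-1,-0.56,0],0],[[-1,-0.56,0],0],[[-1,-0.56,0],0],[[-1,-0.56,0],0],[[-1,-0.56,0],0],[[-1,-0.56,0],0],[[-1,-0.56,0],0],[[-1,-0.56,0],0],[[-1,-0.56,0],0],[[-1,-0.56,0],0]]'
python3 -m crank '[[[-1,-0.56,0],0],[[-0.6,-0.36,0],0.5],[[0,0,0],1],[[0,0,0],1],[[0,0,0],1],[[0,0,0],0.8],[[0,0,0],0],[[0,0,0],0]]'
python3 -c "
from h import *
go(.642,-.2295,-4.3,.019)
cv2.imwrite('pics/w2.png',vision.camera('wrist')[:,:,::-1])"
```

```text
time: 8.78
ee_pos: [0.6394, -0.1611, 0.1042]
eef_rot: [0.5, 0.866, -0.001, -0.001]
ft_force: [0.8, -0.1, -2.3]
width: 0.0317
grip_force: 25.0
time: 9.78
ee_pos: [0.6407, -0.2137, 0.1053]
eef_rot: [0.733, 0.681, -0.0, -0.0]
ft_force: [-0.5, -0.3, -0.7]
width: 0.0321
grip_force: 25.0
t=9.78 p=[ 0.6407 -0.2137  0.1053] w=0.032 ytool=-4.2 shift_units=[-0.52  0.08  2.88] turn_units=0.01 j7 -0.15
```

View pics/w2.png

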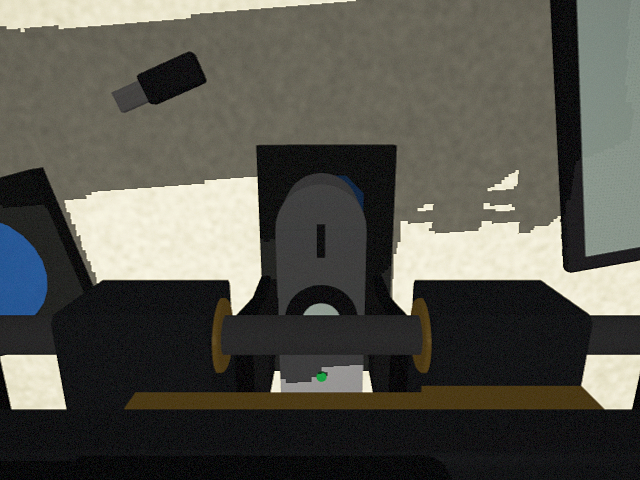

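The wrist view shows the webcam held squarely. The pad's far edge corners are at (257,146) and (396,145), and the stick is at (160,80), well clear.

```bash
python3 -c "
from h import *
M=R.from_quat(sensors.read_state()['eef_rot']).as_matrix()
a=pt('wrist',(257,146),.012);b=pt('wrist',(396,145),.012);d=b-a;print(np.linalg.norm(d),np.degrees(np.arctan2(d[1],d[0])))
n=np.array([d[1],-d[0]])/np.linalg.norm(d); n*=np.sign(n@M[:2,0]); c=(a+b)/2-n*.076; print(c)
go(*c,-4.3,.019)"
```

```text
0.08255769010559173 -3.7685945027914767
[ 0.64303836 -0.23176081]
t=9.82 p=[ 0.6408 -0.2137  0.1053] w=0.032 ytool=-4.2 shift_units=[-0.59  0.12  2.88] turn_units=0.01 j7 -0.15
```

```bash
python3 -m crank '[[[-0.58,0.1,0],0],[[0,0,0.7],0],[[0,0,0.8],0],[[0,0,0.6],0],[[0,0,0.4],0],[[0,0,0.2],0],[[0,0,0.1],0],[[0,0,0],0]]'
python3 -c "
from h import *
go(.6426,-.2312,-4.3,.0195)"
```

```text
time: 10.82
ee_pos: [0.6429, -0.2314, 0.0219]
eef_rot: [0.733, 0.68, 0.0, 0.0]
ft_force: [0.1, 0.8, -2.0]
width: 0.0318
grip_force: 25.0
t=10.82 p=[ 0.6429 -0.2314  0.0219] w=0.032 ytool=-4.3 shift_units=[ 0.01 -0.01  0.08] turn_units=-0.00 j7 -0.16
```

```bash
python3 -m crank '[[[0,0,0.08],0],[[0,0,0],0],[[0,0,0],0]]'
python3 -m crank '[[[0,0,0],0],[[0,0,0],0],[[0,0,0],0],[[0,0,-0.5],0],[[0,0,-1],0],[[0,0,-1],0],[[0,0,-1],0],[[0,0,0],0]]' 1
python3 -c "
from h import *
go(.5121,.4242,39.6)
go(.5121,.4242,-4.3)
cv2.imwrite('pics/w3.png',vision.camera('wrist')[:,:,::-1])"
```

```text
time: 11.2
ee_pos: [0.6433, -0.2315, 0.0205]
eef_rot: [0.733, 0.68, 0.0, 0.001]
ft_force: [-2.0, 0.2, 6.1]
width: 0.032
grip_force: 25.0
time: 12.2
ee_pos: [0.6443, -0.2313, 0.128]
eef_rot: [0.733, 0.68, 0.001, 0.002]
ft_force: [0.3, -1.1, -1.3]
width: 0.0865
grip_force: 0.0
t=12.20 p=[ 0.6443 -0.2313  0.128 ] w=0.086 ytool=-4.3 shift_units=[21.46 -6.04 -0.05] turn_units=-5.49 j7 -0.12
t=12.20 p=[ 0.6443 -0.2313  0.128 ] w=0.086 ytool=-4.3 shift_units=[21.46 -6.04 -0.05] turn_units=-0.00 j7 -0.12
```

View pics/w3.png

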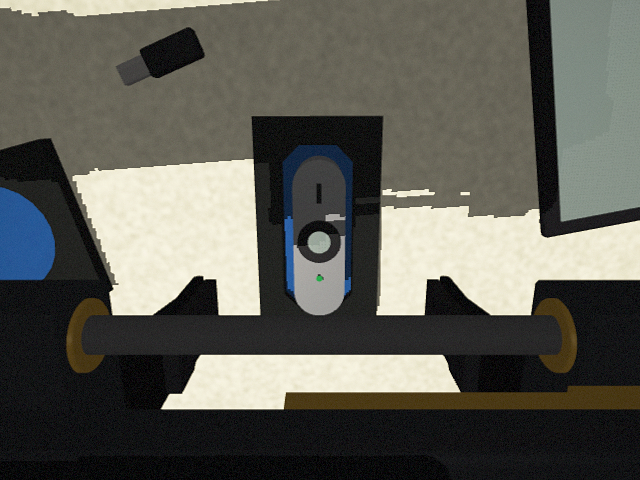

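The webcam is flat inside its cut-out with blue showing on both sides and at the far end. Next, the speaker; it needs no turn.

```bash
python3 -m crank '[[[0.6,-0.2,-1],0],[[1,-0.28,-1],0],[[1,-0.28,0],0],[[1,-0.28,0],0],[[1,-0.28,0],0],[[1,-0.28,0],0],[[1,-0.28,0],0],[[1,-0.28,0],0],[[1,-0.28,0],0],[[1,-0.28,0],0],[[1,-0.28,0],0],[[1,-0.28,0],0]]'
python3 -m crank '[[[1,-0.28,0],0],[[1,-0.28,0],0],[[1,-0.28,0],0],[[1,-0.28,0],0],[[1,-0.28,0],0],[[1,-0.28,0],0],[[1,-0.28,0],0],[[1,-0.28,0],0],[[0.6,-0.2,0],0],[[0,0,0],0],[[0,0,0],0]]'
python3 -c "
from h import *
go(.5121,.4242,-4.3)
cv2.imwrite('pics/w4.png',vision.camera('wrist')[:,:,::-1])"
```

```text
time: 13.75
ee_pos: [0.5701, 0.1238, 0.1835]
eef_rot: [0.733, 0.68, -0.0, -0.0]
ft_force: [0.8, 0.3, 0.2]
width: 0.0873
grip_force: 0.0
time: 15.12
ee_pos: [0.5176, 0.3847, 0.1837]
eef_rot: [0.733, 0.68, -0.0, 0.0]
ft_force: [0.7, 1.0, 0.7]
width: 0.0871
grip_force: 0.0
t=15.12 p=[0.5176 0.3847 0.1837] w=0.087 ytool=-4.4 shift_units=[ 1.3  -0.28 -0.  ] turn_units=-0.01 j7 -1.11
```

View pics/w4.png

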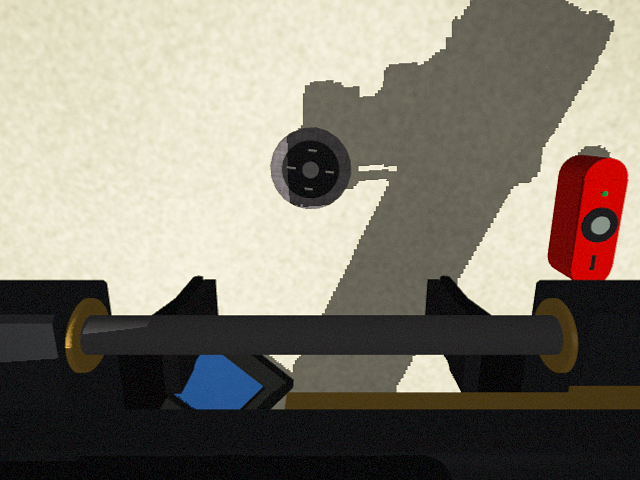

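The speaker's top is centred at (311,170), and the red look-alike at (590,220) is far off to the right.

```bash
python3 -c "
from h import *
a=pt('wrist',(310.8,170),.036);print(a,np.linalg.norm(pt('wrist',(271,168),.03)-pt('wrist',(351,168),.03)))
go(*a,-4.3,.0155)"
```

```text
[0.51306157 0.42297744] 0.05959586273178275
t=15.18 p=[0.5178 0.3845 0.1838] w=0.087 ytool=-4.4 shift_units=[ 1.27 -0.26  5.61] turn_units=-0.01 j7 -1.11
```

```bash
python3 -m crank '[[[0.7,-0.14,0],0],[[0.57,-0.12,0.4],0],[[0,0,1],0],[[0,0,1],0],[[0,0,1],0],[[0,0,1],0],[[0,0,0.7],0],[[0,0,0.4],0],[[0,0,0.15],0],[[0,0,0],0]]'
python3 -m crank '[[[0,0,0],0],[[0,0,0],0],[[0,0,0],0],[[0,0,0],0],[[0,0,0],0]]' 0 25
python3 -c "
from h import *
go(.5131,.423,-4.3,.0155)"
```

```text
time: 16.42
ee_pos: [0.5124, 0.4246, 0.0152]
eef_rot: [0.733, 0.68, 0.0, 0.0]
ft_force: [1.0, 0.3, 0.0]
width: 0.0869
grip_force: 0.0
time: 17.05
ee_pos: [0.5123, 0.4245, 0.0148]
eef_rot: [0.733, 0.68, 0.0, 0.0]
ft_force: [-0.2, -0.7, 1.7]
width: 0.0591
grip_force: 25.0
t=17.05 p=[0.5123 0.4245 0.0148] w=0.059 ytool=-4.3 shift_units=[-0.05  0.03 -0.02] turn_units=-0.00 j7 -1.24
```

```bash
python3 -m crank '[[[0,0,-0.3],0],[[0,0,-0.7],0],[[0,0,-1],0],[[0,0,-1],0],[[0,0,-0.3],0],[[0,0,0],0]]'
python3 -c "
from h import *
go(.4235,-.2195,-4.3,.12)"
```

```text
time: 17.8
ee_pos: [0.5123, 0.4245, 0.1141]
eef_rot: [0.733, 0.68, 0.0, 0.0]
ft_force: [0.1, -0.3, -3.1]
width: 0.0591
grip_force: 25.0
t=17.80 p=[0.5123 0.4245 0.1141] w=0.059 ytool=-4.3 shift_units=[-21.63  -1.34  -0.2 ] turn_units=-0.00 j7 -1.19
```

```bash
python3 -m crank '[[[-0.5,0,-0.1],0],[[-1,-0.06,0],0],[[-1,-0.06,0],0],[[-1,-0.06,0],0],[[-1,-0.06,0],0],[[-1,-0.06,0],0],[[-1,-0.06,0],0],[[-1,-0.06,0],0],[[-1,-0.06,0],0],[[-1,-0.06,0],0],[[-1,-0.06,0],0],[[-1,-0.06,0],0]]'
python3 -m crank '[[[-1,-0.06,0],0],[[-1,-0.06,0],0],[[-1,-0.06,0],0],[[-1,-0.06,0],0],[[-1,-0.06,0],0],[[-1,-0.06,0],0],[[-1,-0.06,0],0],[[-1,-0.06,0],0],[[-0.7,-0.06,0],0],[[-0.3,0,0],0],[[0,0,0],0],[[0,0,0],0]]'
python3 -c "
from h import *
go(.4235,-.2195,-4.3,.0188)
cv2.imwrite('pics/w5.png',vision.camera('wrist')[:,:,::-1])"
```

```text
time: 19.3
ee_pos: [0.4653, 0.0797, 0.1157]
eef_rot: [0.734, 0.68, -0.001, -0.0]
ft_force: [0.3, 0.5, -1.7]
width: 0.0594
grip_force: 25.0
time: 20.8
ee_pos: [0.4301, -0.1852, 0.1165]
eef_rot: [0.733, 0.68, 0.0, -0.0]
ft_force: [-0.2, -1.1, -2.7]
width: 0.0592
grip_force: 25.0
t=20.80 p=[ 0.4301 -0.1852  0.1165] w=0.059 ytool=-4.2 shift_units=[-1.16 -0.13  3.26] turn_units=0.01 j7 0.07
```

View pics/w5.png

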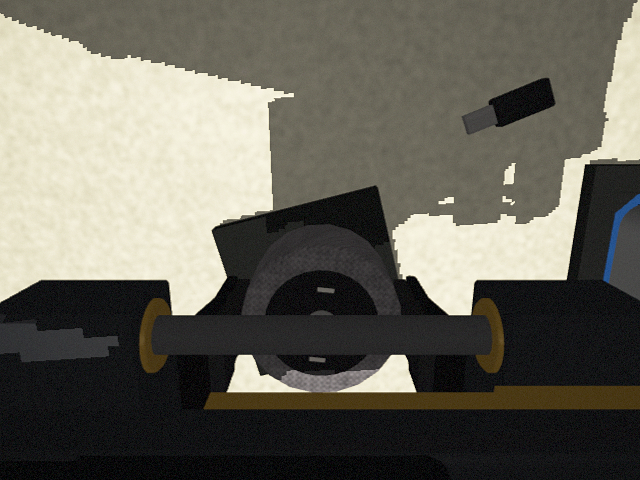

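The drum is held over the pad, whose far corners are at (213,229) and (376,187).

```bash
python3 -c "
from h import *
M=R.from_quat(sensors.read_state()['eef_rot']).as_matrix()
a=pt('wrist',(212.5,229),.012);b=pt('wrist',(376.5,187),.012);d=b-a;print(np.linalg.norm(d))
n=np.array([d[1],-d[0]])/np.linalg.norm(d); n*=np.sign(n@M[:2,0]); c=(a+b)/2-n*.056; print(c)
go(*c,-4.3,.0188)"
```

```text
0.10967891714006354
[ 0.42363188 -0.22087543]
t=20.85 p=[ 0.4302 -0.1852  0.1166] w=0.059 ytool=-4.2 shift_units=[-1.2  -0.13  3.26] turn_units=0.01 j7 0.07
```

```bash
python3 -m crank '[[[-0.7,-0.07,0],0],[[-0.48,-0.06,0.3],0],[[0,0,0.9],0],[[0,0,0.9],0],[[0,0,0.6],0],[[0,0,0.3],0],[[0,0,0.15],0],[[0,0,0],0],[[0,0,0],0]]'
python3 -c "
from h import *
go(.4236,-.2205,-4.3,.0188)"
```

```text
time: 21.98
ee_pos: [0.4239, -0.2214, 0.0228]
eef_rot: [0.733, 0.68, 0.0, 0.001]
ft_force: [0.4, 0.1, -2.8]
width: 0.0591
grip_force: 25.0
t=21.98 p=[ 0.4239 -0.2214  0.0228] w=0.059 ytool=-4.3 shift_units=[ 0.03 -0.01  0.13] turn_units=-0.00 j7 -0.0
```

```bash
python3 -m crank '[[[0,0,0.08],0],[[0,0,0.05],0],[[0,0,0],0],[[0,0,0],0]]'
python3 -m crank '[[[0,0,0],0],[[0,0,0],0],[[0,0,0],0],[[0,0,-0.5],0],[[0,0,-1],0],[[0,0,-1],0],[[0,0,-1],0],[[0,0,-1],0],[[0,0,0],0]]' 1
python3 -c "
from h import *
go(.4597,-.0042,-14)
cv2.imwrite('pics/w6.png',vision.camera('wrist')[:,:,::-1])"
```

```text
time: 22.48
ee_pos: [0.4236, -0.2213, 0.0187]
eef_rot: [0.733, 0.68, -0.0, 0.0]
ft_force: [-3.4, 0.7, 5.0]
width: 0.0593
grip_force: 25.0
time: 23.6
ee_pos: [0.4249, -0.2216, 0.1559]
eef_rot: [0.733, 0.68, 0.0, 0.002]
ft_force: [0.9, -0.2, -1.4]
width: 0.087
grip_force: 0.0
t=23.60 p=[ 0.4249 -0.2216  0.1559] w=0.087 ytool=-4.3 shift_units=[ 7.31  0.61 -0.02] turn_units=1.21 j7 0.18
```

View pics/w6.png

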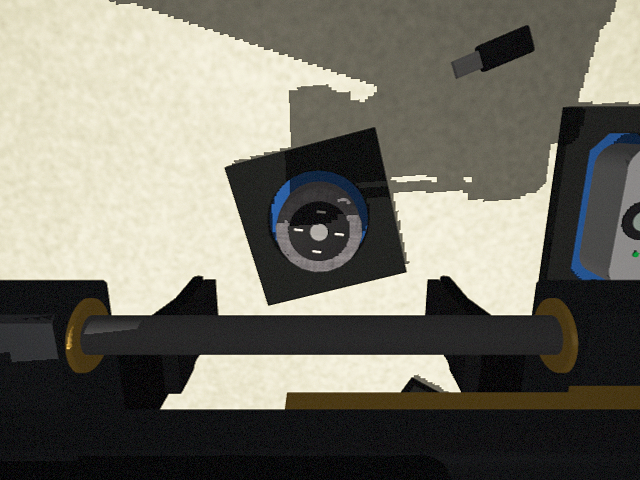

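The speaker is seated in its round cut-out with blue visible around it. Next, the receiver.

```bash
python3 -m crank '[[[0.6,0.1,-0.5],0],[[1,0.1,-0.4],0],[[1,0.1,0],0],[[1,0.1,0],0],[[1,0.1,0],0],[[1,0.1,0],0],[[0.5,0,0],0],[[0,0,0],0.6],[[0,0,0],0.6],[[0,0,0],0],[[0,0,0],0]]'
python3 -c "
from h import *
go(.4597,-.0042,-14)
cv2.imwrite('pics/w7.png',vision.camera('wrist')[:,:,::-1])"
```

```text
time: 25.02
ee_pos: [0.4551, -0.0399, 0.1803]
eef_rot: [0.787, 0.617, -0.0, -0.0]
ft_force: [-0.2, -0.0, -0.3]
width: 0.0868
grip_force: 0.0
t=25.02 p=[ 0.4551 -0.0399  0.1803] w=0.087 ytool=-13.8 shift_units=[ 1.19 -0.14 -0.  ] turn_units=0.02 j7 -0.31
```

View pics/w7.png

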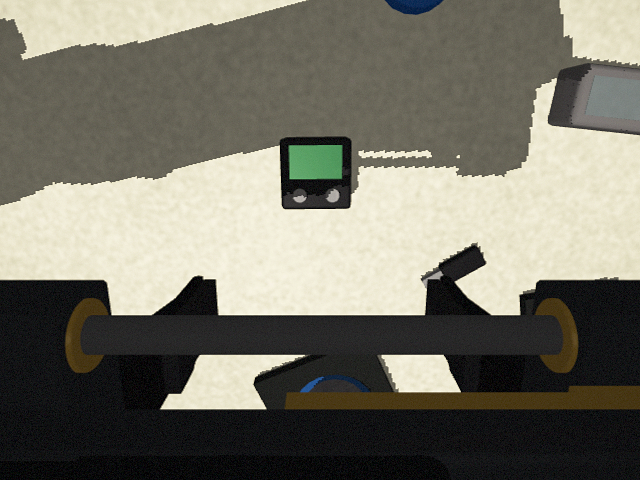

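The receiver's top corners are at (281,138), (350,137), (352,208) and (283,208), squared to the picture and with free space both sides.

```bash
python3 -c "
from h import *
a=pt('wrist',(316.5,173),.036);print(a,np.linalg.norm(pt('wrist',(281,138),.036)-pt('wrist',(350,137),.036)))
go(*a,-14,.0155)"
```

```text
[ 0.46054503 -0.00383836] 0.048945158007854005
t=25.07 p=[ 0.4551 -0.0399  0.1802] w=0.087 ytool=-13.8 shift_units=[ 1.21 -0.11  5.49] turn_units=0.02 j7 -0.31
```

```bash
python3 -m crank '[[[0.7,-0.05,0],0],[[0.5,-0.06,0.4],0],[[0,0,1],0],[[0,0,1],0],[[0,0,1],0],[[0,0,0.9],0],[[0,0,0.7],0],[[0,0,0.35],0],[[0,0,0.13],0],[[0,0,0],0]]'
python3 -m crank '[[[0,0,0],0],[[0,0,0],0],[[0,0,0],0],[[0,0,0],0],[[0,0,0],0],[[0,0,0],0]]' 0 25
python3 -m crank '[[[0,0,-0.3],0],[[0,0,-0.7],0],[[0,0,-1],0],[[0,0,-1],0],[[0,0,-0.3],0],[[0,0,0],0]]'
python3 -c "
from h import *
go(.405,.229,43.4,.12); go(.405,.229,-14); go(.405,.229,-46.6)"
```

```text
time: 26.32
ee_pos: [0.461, -0.0043, 0.0163]
eef_rot: [0.787, 0.616, 0.0, 0.0]
ft_force: [-1.2, 1.3, -0.6]
width: 0.0868
grip_force: 0.0
time: 27.08
ee_pos: [0.4607, -0.0043, 0.0159]
eef_rot: [0.788, 0.616, -0.0, 0.0]
ft_force: [-0.2, -0.1, 2.4]
width: 0.0519
grip_force: 25.0
time: 27.82
ee_pos: [0.4607, -0.0046, 0.1148]
eef_rot: [0.788, 0.616, -0.0, 0.001]
ft_force: [0.1, -0.2, -1.6]
width: 0.0515
grip_force: 25.0
t=27.82 p=[ 0.4607 -0.0046  0.1148] w=0.051 ytool=-13.9 shift_units=[ 7.11 -3.68 -0.18] turn_units=-7.17 j7 -0.52
t=27.82 p=[ 0.4607 -0.0046  0.1148] w=0.051 ytool=-13.9 shift_units=[ 7.11 -3.68 -0.01] turn_units=0.01 j7 -0.52
t=27.82 p=[ 0.4607 -0.0046  0.1148] w=0.051 ytool=-13.9 shift_units=[ 7.11 -3.68 -0.01] turn_units=4.08 j7 -0.52
```

```bash
python3 -m crank '[[[0.5,-0.26,-0.1],0],[[1,-0.52,0],0],[[1,-0.52,0],0],[[1,-0.52,0],0],[[1,-0.52,0],0],[[1,-0.52,0],0],[[0.7,-0.35,0],0],[[0,0,0],-1],[[0,0,0],-1],[[0,0,0],-1],[[0,0,0],-1]]'
python3 -m crank '[[[0,0,0],-1],[[0,0,0],-1],[[0,0,0],-1],[[0,0,0],-0.17],[[0,0,0],0],[[0,0,0],0]]'
python3 -c "
from h import *
go(.405,.229,43.4,.02)
cv2.imwrite('pics/w8.png',vision.camera('wrist')[:,:,::-1])"
```

```text
time: 29.2
ee_pos: [0.4106, 0.2004, 0.1171]
eef_rot: [0.585, 0.811, -0.0, -0.001]
ft_force: [0.4, 0.5, -1.3]
width: 0.0518
grip_force: 25.0
time: 29.95
ee_pos: [0.4117, 0.1996, 0.1177]
eef_rot: [0.396, 0.918, -0.0, -0.0]
ft_force: [-0.1, 0.0, -1.3]
width: 0.0518
grip_force: 25.0
t=29.95 p=[0.4117 0.1996 0.1177] w=0.052 ytool=43.4 shift_units=[0.87 0.51 3.26] turn_units=-0.00 j7 -0.1
```

View pics/w8.png

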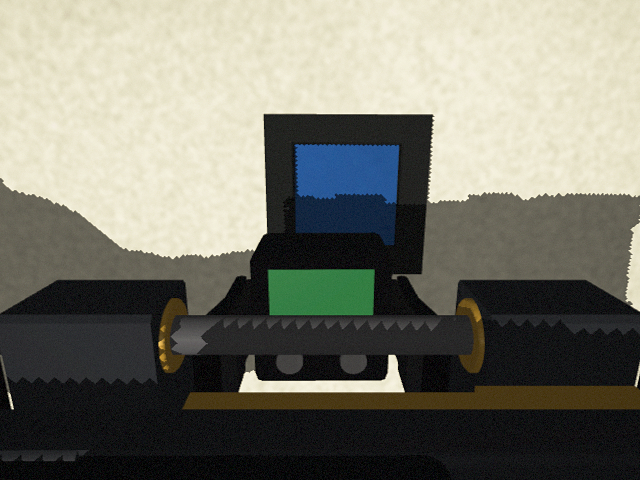

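The receiver is held square to the pad, whose far corners are at (264,114) and (432,115).

```bash
python3 -c "
from h import *
M=R.from_quat(sensors.read_state()['eef_rot']).as_matrix()
a=pt('wrist',(264,114),.012);b=pt('wrist',(432,115),.012);d=b-a;print(np.linalg.norm(d))
n=np.array([d[1],-d[0]])/np.linalg.norm(d); n*=np.sign(n@M[:2,0]); c=(a+b)/2-n*.052; print(c)
go(*c,43.4,.0199)"
```

```text
0.10275029939790338
[0.40615067 0.22799106]
t=30.00 p=[0.4118 0.1995 0.1178] w=0.052 ytool=43.4 shift_units=[0.82 0.52 3.26] turn_units=-0.00 j7 -0.1
```

```bash
python3 -m crank '[[[0.5,0.3,0],0],[[0.34,0.21,0.3],0],[[0,0,0.9],0],[[0,0,0.9],0],[[0,0,0.6],0],[[0,0,0.3],0],[[0,0,0.16],0],[[0,0,0],0],[[0,0,0],0]]'
python3 -c "
from h import *
go(.4058,.2285,43.4,.0199)"
```

```text
time: 31.12
ee_pos: [0.4061, 0.2284, 0.0235]
eef_rot: [0.395, 0.919, 0.0, 0.0]
ft_force: [0.7, -0.9, -1.5]
width: 0.0523
grip_force: 25.0
t=31.12 p=[0.4061 0.2284 0.0235] w=0.052 ytool=43.4 shift_units=[ 0.01 -0.    0.12] turn_units=0.00 j7 -0.29
```

```bash
python3 -m crank '[[[0,0,0.08],0],[[0,0,0.05],0],[[0,0,0],0],[[0,0,0],0]]'
python3 -m crank '[[[0,0,0],0],[[0,0,0],0],[[0,0,0],0],[[0,0,-0.5],0],[[0,0,-1],0],[[0,0,-1],0],[[0,0,-1],0],[[0,0,-1],0],[[0,0,0],0]]' 1
python3 -c "
from h import *
go(.6875,-.0062,71.2,.18)
cv2.imwrite('pics/w9.png',vision.camera('wrist')[:,:,::-1])"
```

```text
time: 31.62
ee_pos: [0.4059, 0.2282, 0.0198]
eef_rot: [0.395, 0.919, -0.0, 0.0]
ft_force: [-4.4, -3.7, 13.1]
width: 0.052
grip_force: 25.0
time: 32.75
ee_pos: [0.4067, 0.229, 0.1565]
eef_rot: [0.395, 0.919, 0.001, 0.002]
ft_force: [0.3, 0.3, -0.7]
width: 0.0871
grip_force: 0.0
t=32.75 p=[0.4067 0.229  0.1565] w=0.087 ytool=43.4 shift_units=[-12.13   1.41  -0.75] turn_units=-3.47 j7 -0.09
```

View pics/w9.png

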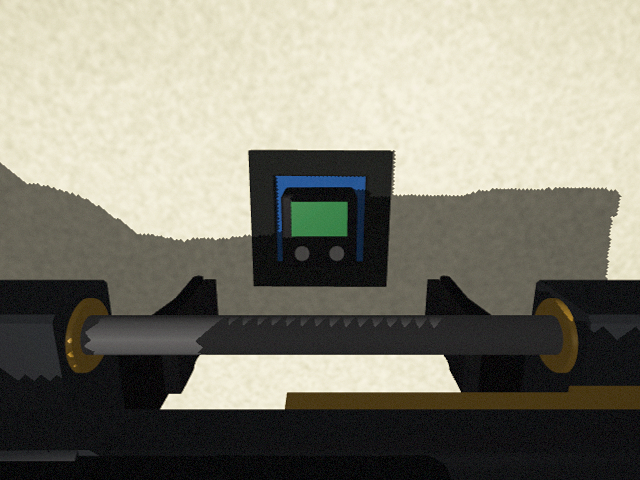

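The receiver is seated, with blue showing at the far edge and both sides. Next, the charger.

```bash
python3 -m crank '[[[-0.6,0.1,-0.4],0],[[-1,0.1,-0.4],0],[[-1,0.1,0],0],[[-1,0.1,0],0],[[-1,0.1,0],0],[[-1,0.1,0],0],[[-1,0.1,0],0],[[-1,0.1,0],0],[[-1,0.1,0],0],[[-1,0.1,0],0],[[-1,0.1,0],0],[[-1,0.1,0],0]]'
python3 -m crank '[[[-1,0.1,0],0],[[-0.7,0.1,0],-0.5],[[0,0,0],-1],[[0,0,0],-1],[[0,0,0],-1],[[0,0,0],0],[[0,0,0],0]]'
python3 -c "
from h import *
go(.6875,-.0062,71.2,.18)
cv2.imwrite('pics/w10.png',vision.camera('wrist')[:,:,::-1])"
```

```text
time: 34.3
ee_pos: [0.672, -0.0016, 0.1763]
eef_rot: [0.395, 0.919, -0.001, -0.001]
ft_force: [-0.5, -0.2, 0.1]
width: 0.087
grip_force: 0.0
time: 35.17
ee_pos: [0.7106, -0.033, 0.1771]
eef_rot: [0.163, 0.987, -0.0, -0.001]
ft_force: [-0.0, 0.5, -0.5]
width: 0.0872
grip_force: 0.0
t=35.17 p=[ 0.7106 -0.033   0.1771] w=0.087 ytool=71.3 shift_units=[ 1.02  0.6  -0.09] turn_units=0.01 j7 0.85
```

View pics/w10.png

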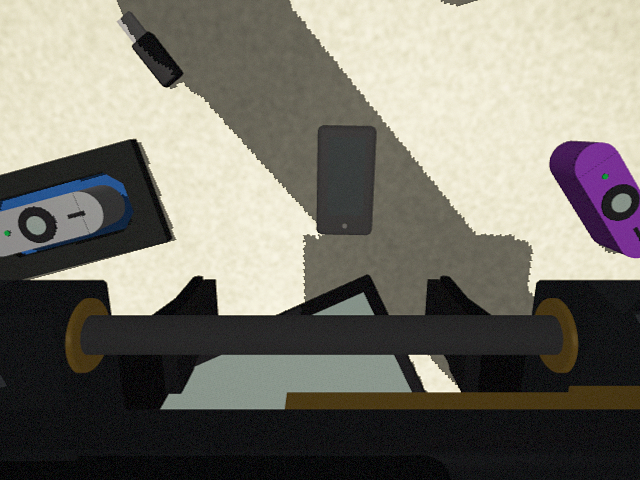

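The charger's top corners are at (318,126), (377,127), (371,235) and (317,234). The webcam pad, purple look-alike and stick are all clear of the fingers.

```bash
python3 -c "
from h import *
P=np.array([pt('wrist',u,.036) for u in [(318,126),(377,127),(371,235),(317,234)]])
a=P.mean(0);print(a,[np.linalg.norm(P[i]-P[i-1]).round(4) for i in range(4)]); d=P[0]+P[1]-P[2]-P[3]; print(np.degrees(np.arctan2(d[1],d[0]))-90)
go(*a,71.2,.0155)"
```

```text
[ 0.68684848 -0.00695466] [np.float64(0.0779), np.float64(0.0412), np.float64(0.078), np.float64(0.0403)]
70.37177535912636
t=35.23 p=[ 0.7106 -0.0328  0.1775] w=0.087 ytool=71.3 shift_units=[1.02 0.57 5.4 ] turn_units=0.01 j7 0.85
```

```bash
python3 -m crank '[[[0.5,0.27,0],0.1],[[0.52,0.3,0.4],0],[[0,0,1],0],[[0,0,1],0],[[0,0,1],0],[[0,0,0.9],0],[[0,0,0.6],0],[[0,0,0.35],0],[[0,0,0.13],0],[[0,0,0],0]]'
python3 -m crank '[[[0,0,0],0],[[0,0,0],0],[[0,0,0],0],[[0,0,0],0],[[0,0,0],0],[[0,0,0],0],[[0,0,0],0]]' 0 28
python3 -m crank '[[[0,0,-0.3],0],[[0,0,-0.7],0],[[0,0,-1],0],[[0,0,-1],0],[[0,0,-0.5],0],[[0,0,0],0]]'
python3 -c "
from h import *
go(.52,-.441,54.3,.12)"
```

```text
time: 36.48
ee_pos: [0.6875, -0.0063, 0.0173]
eef_rot: [0.168, 0.986, 0.0, 0.0]
ft_force: [0.3, -0.7, 0.8]
width: 0.0871
grip_force: 0.0
time: 37.35
ee_pos: [0.6872, -0.0064, 0.0167]
eef_rot: [0.168, 0.986, -0.0, -0.0]
ft_force: [0.1, -0.3, -0.7]
width: 0.042
grip_force: 28.0
time: 38.1
ee_pos: [0.6877, -0.0063, 0.1231]
eef_rot: [0.168, 0.986, 0.0, 0.001]
ft_force: [-0.2, 0.0, -2.9]
width: 0.0417
grip_force: 28.0
t=38.10 p=[ 0.6877 -0.0063  0.1231] w=0.042 ytool=70.6 shift_units=[  0.47 -15.53   0.1 ] turn_units=2.04 j7 0.76
```

```bash
python3 -m crank '[[[0,-0.5,0],0],[[0,-1,0],0],[[0,-1,0],0],[[0,-1,0],0],[[0,-1,0],0],[[0,-1,0],0],[[0,-1,0],0],[[0,-1,0],0],[[0,-1,0],0],[[0,-1,0],0],[[0,-1,0],0],[[0,-1,0],0]]'
python3 -m crank '[[[-0.1,-1,0],0],[[-0.1,-1,0],0],[[-0.1,-1,0],0],[[0,-0.6,0],0],[[0,-0.3,0],0],[[0,0,0],1],[[0,0,0],1],[[0,0,0],0],[[0,0,0],0]]'
python3 -c "
from h import *
go(.52,-.441,54.3,.0207)
cv2.imwrite('pics/w11.png',vision.camera('wrist')[:,:,::-1])"
```

```text
time: 39.6
ee_pos: [0.571, -0.3339, 0.1203]
eef_rot: [0.169, 0.986, 0.0, -0.001]
ft_force: [-0.4, -0.8, -3.0]
width: 0.0418
grip_force: 28.0
time: 40.72
ee_pos: [0.5428, -0.4448, 0.1217]
eef_rot: [0.302, 0.953, -0.0, -0.0]
ft_force: [0.3, 0.8, -1.9]
width: 0.0418
grip_force: 28.0
t=40.73 p=[ 0.5428 -0.4448  0.1217] w=0.042 ytool=54.9 shift_units=[ 0.69 -0.33  3.37] turn_units=0.07 j7 1.19
```

View pics/w11.png

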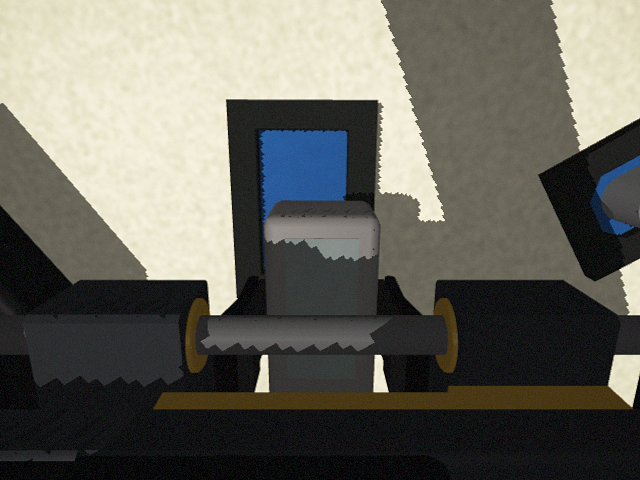

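The charger is held over its pad; the far corners are at (227,99) and (379,100). The black case is near on the left, so I check its distance.

```bash
python3 -c "
from h import *
M=R.from_quat(sensors.read_state()['eef_rot']).as_matrix()
a=pt('wrist',(227,99.5),.012);b=pt('wrist',(379,100),.012);d=b-a;print(np.linalg.norm(d),np.degrees(np.arctan2(d[1],d[0])))
n=np.array([d[1],-d[0]])/np.linalg.norm(d); n*=np.sign(n@M[:2,0]); c=(a+b)/2-n*.066; print(c)
go(*c,54.6,.0207)
print('case base',pt('scene',(72,268),0),pt('scene',(157,150),0))
for z in (.1,.15,.2): print(z,pt('top',(600,212),z),pt('top',(607,410),z))
e=lambda s,t: c+M[:2,1]*s*.095+M[:2,0]*t*.0375
print('body',[e(s,t).round(3) for s in(-1,1) for t in (-1,1)])
t=cv2.imread('pics/top0.png');s=cv2.imread('pics/scene0.png')
o=np.hstack([cv2.resize(t[170:450,540:640],(214,600)),cv2.resize(s[60:300,0:200],(500,600))]);cv2.imwrite('pics/case.png',cv2.convertScaleAbs(o,alpha=1.8))"
```

```text
0.09348623708640731 54.716544943046564
[ 0.51983461 -0.44357392]
t=40.77 p=[ 0.5427 -0.4449  0.1217] w=0.042 ytool=54.8 shift_units=[ 0.65 -0.4   3.37] turn_units=0.03 j7 1.18
case base [ 0.69669059 -0.57503796] [ 0.1970215  -0.58122664]
0.1 [ 0.62071271 -0.56830621] [ 0.22939433 -0.56900231]
0.15 [ 0.61496217 -0.54217265] [ 0.24161846 -0.54283678]
0.2 [ 0.60921163 -0.51603909] [ 0.25384258 -0.51667124]
body [array([ 0.496, -0.543]), array([ 0.434, -0.5  ]), array([ 0.605, -0.388]), array([ 0.544, -0.344])]
```

View pics/case.png

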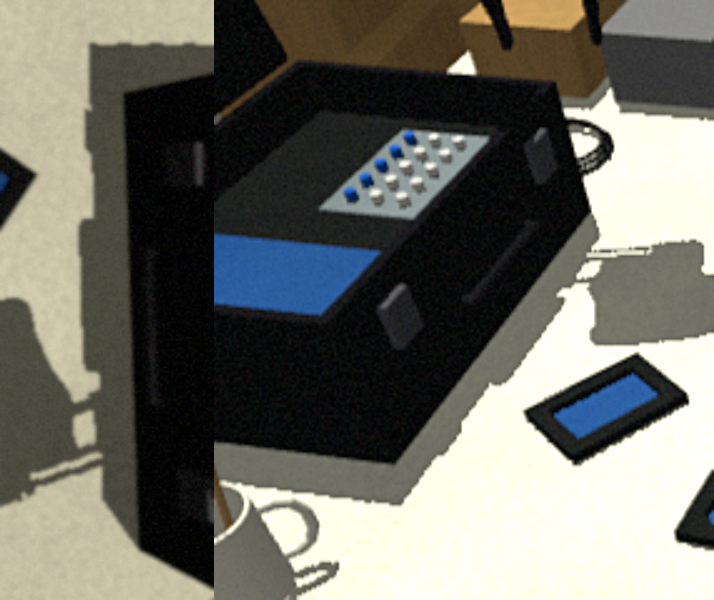

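The case face is at about y = -0.61. The gripper body's nearest corner will be at -0.543, so it clears.

```bash
python3 -m crank '[[[0.4,-0.2,0],0],[[0.26,-0.19,0.3],0],[[0,0,0.9],0],[[0,0,0.9],0],[[0,0,0.7],0],[[0,0,0.35],0],[[0,0,0.13],0],[[0,0,0],0],[[0,0,0],0]]'
python3 -c "
from h import *
go(.52,-.443,54.6,.0207)"
```

```text
time: 41.9
ee_pos: [0.5202, -0.4436, 0.0242]
eef_rot: [0.304, 0.953, -0.0, 0.001]
ft_force: [0.3, -0.2, -1.9]
width: 0.0418
grip_force: 28.0
t=41.90 p=[ 0.5202 -0.4436  0.0242] w=0.042 ytool=54.7 shift_units=[0.02 0.01 0.12] turn_units=0.01 j7 1.15
```

```bash
python3 -m crank '[[[0,0,0.07],0],[[0,0,0.05],0],[[0,0,0],0],[[0,0,0],0]]'
python3 -m crank '[[[0,0,0],0],[[0,0,0],0],[[0,0,0],0],[[0,0,-0.5],0],[[0,0,-1],0],[[0,0,-1],0],[[0,0,-1],0],[[0,0,-1],0],[[0,0,-1],0],[[0,0,-1],0],[[0,0,0],0],[[0,0,0],0]]' 1
python3 -c "
from h import *
w=vision.camera('wrist')[:,:,::-1];t=vision.camera('top')[120:360,80:580,::-1]
cv2.imwrite('pics/end.png',cv2.convertScaleAbs(np.vstack([cv2.resize(t,(625,300)),cv2.resize(w,(625,469))[:295]]),alpha=1.4))
print(sensors.read_state()['time'])"
```

```text
time: 42.4
ee_pos: [0.5199, -0.4435, 0.0207]
eef_rot: [0.304, 0.953, -0.0, 0.0]
ft_force: [-3.1, 1.0, 5.6]
width: 0.0417
grip_force: 28.0
time: 43.9
ee_pos: [0.5196, -0.4433, 0.2148]
eef_rot: [0.304, 0.953, -0.0, 0.0]
ft_force: [-0.5, 0.1, -0.1]
width: 0.087
grip_force: 0.0
44.0
```

View pics/end.png

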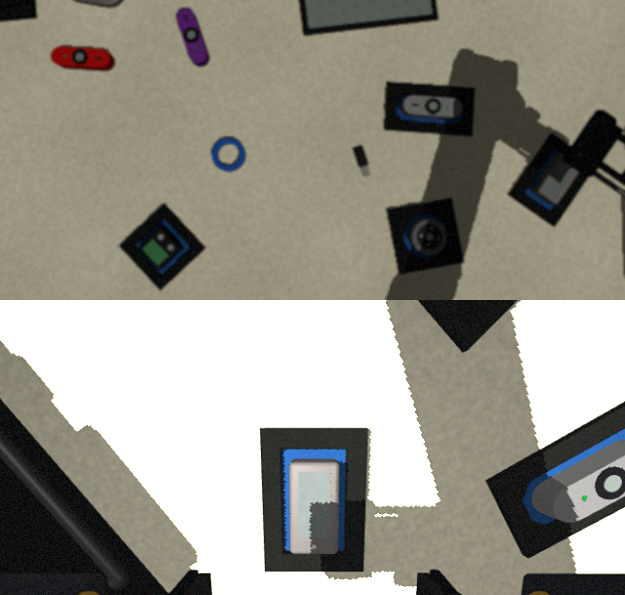

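All four pieces lie in their own cut-outs: in the top view, webcam (430,105), speaker (428,237), receiver (160,247), charger (550,185). The tape and the stick have not moved.

```bash
python3 -c "
from bench import r
print(r.close_job())"
```

```text
the job is handed in; nothing more can be done
None
```

I packed the webcam, speaker, receiver and charger flat in their own cut-outs; the tape, memory stick and look-alikes were left where they were, and I handed the job in at about 44 s of the 109 s allowed.

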